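# Feed two roller carriers with vials down the sloping rail of a vial reader

## Task

Put the black-capped vial upright into the cup of the empty carrier, and feed both carriers to the reader: hook each one with its wheels over the upper, uncovered part of the sloping rail, vial towards the front, let go and let it roll by itself under the clear guard. The carrier with the blue-capped vial goes first and must end against the stop, the one with the black-capped vial at rest right behind it, touching it; leave the other vial, the bottles and the beaker where they stand.

Things in the scene. Friction and masses are not known exactly. Their poses are not given: they have to be found in the camera images.
- reader_stand: vial reader with feed rail, fixed: grey base plate 8 mm thick (x -85 to 65, y -235 to 170 mm), white reader head 126 high at the low end (y -233 to -191, x -81 to -19). Origin on the worktop below the rail's origin, z up, x to the rail's rear. Posts behind the rail stay 20 mm below the rod
- rail: bright steel rod 10 mm thick on an aluminium web, falling 10 degrees towards the reader. Origin on the rod's axis, 113 mm above the worktop; y along the rod, uphill; x level, to the rear; z up, square to the rod. Rod from y = -190 to 165; black end cap 17 across at y 160 to 170. A parallel guide rod, 10 mm thick, at x -4, z -49
- rail_stop (a point): point on the rod's axis level with the rubber stop's face at the low end (rail y = -160); axes as the rail's. A carrier at the stop has its hook point 33 mm up the rail from here, one touching it from behind 99 mm
- rail_load (a point): point on the rod's axis in the open part (rail y = 85): a good place for a carrier's hook point; axes as the rail's. Open part: rail y = -15 to 160. A carrier lowered from above, level or sloped, hook point 0 to 3 mm in front of the rod (-x), drops into place when let go and rolls off at once, reaching the stop in 1 to 3 s
- guard_mouth (a point): point on the rod's axis where the clear plastic guard begins (rail y = -15); axes as the rail's. The guard covers all below it: roof at rail z = 78 to 82, front skirt at x = -94 (z 20 to 80), white back panel at x = 46. No gripper fits under it
- carrier_a: carrier that starts with the blue-capped vial: bent aluminium, 107 x 66 x 126 mm, 0.4 kg, stands loose on its floor (x -80 to -13). Origin at underside height, straight below grip and hook; x from cup to hook, z up. On the rail its x must point along the rail's x (cup in front). Rubber bumpers at y = -33 and 33, z = 38. Centre of mass near x = -24, z = 35
- carrier_a_hook (a point): where the rod's axis lies when carrier_a hangs: z = 62 in its frame, midway under two white wheels (20 across, y = -18 and 18) that run on the rod. The hook is open downwards from x = -13 (back plate) to 9 (roller in the rear lip, lower edge z = 55). Guide rollers at z = 6 to 20 reach back to x = -9 and lean on the guide rod. Axes as the carrier's
- carrier_a_grip (a point): point to grip carrier_a, z = 114 in its frame, in the blue block on top: 14 mm thick (x), 36 long (y), z = 92 to 126, above a ledge 41 mm wide (x) at z = 92. Grip it across x, 20 N or more: the weight hangs in front. Axes as the carrier's
- carrier_a_cup (a point): centre of the bottom of carrier_a's round black cup (x = -58, z = 5 in its frame): bore 27 mm, outside 33, rim 16 above this point. Axes as the carrier's; closing the fingers along y keeps the gripper clear of the hook
- carrier_b: the same kind of carrier as carrier_a, with an empty cup; same frame
- carrier_b_hook (a point): as carrier_a_hook, of carrier_b
- carrier_b_grip (a point): as carrier_a_grip, of carrier_b
- carrier_b_cup (a point): as carrier_a_cup, of carrier_b
- blue_vial: clear vial with a blue screw cap, 23 across, 42 high (cap 20 across, top 6 mm), about 14 g, in carrier_a's cup from the start; origin in the centre of its underside, z up
- black_vial: the same vial with a black cap, standing loose on the worktop; origin in the centre of its underside, z up
- white_vial: the same vial with a white cap, standing loose on the worktop, to be left alone; origin in the centre of its underside, z up
- brown_bottle: brown bottle with black cap, 68 across, 150 high, loose, to be left alone; origin in the centre of its underside
- white_bottle: white bottle with white cap and blue label, 56 across, 115 high, loose, to be left alone; origin in the centre of its underside
- beaker: glass beaker, 73 across, 94 high, loose, between the black- and the white-capped vial, to be left alone; origin in the centre of its underside
Things that resemble listed ones, but are neither listed nor needed, are in the scene too. Leave any turquoise look-alike of the carrier_a alone.

How it is judged:
On the way:
1. the carrier with the blue-capped vial has rolled down the rail and rests against the stop (y of carrier_a_hook in the frame of rail_stop between 0.027 and 0.042 m and x of carrier_a_hook in the frame of rail_stop between -0.006 and 0.006 m and z of carrier_a_hook in the frame of rail_stop between -0.004 and 0.004 m and angle between the z axis of carrier_a and the z axis of rail, either way round below 0.16 rad and angle between carrier_a's own z axis and vertical below 0.35 rad and linear speed of carrier_a below 0.02 m/s), for 0.2 s.
At the end, for the whole second after the job is handed in: carriers hang on the rod by both wheels (6 mm across, 4 mm in height, 0.16 rad), at rest, carrier_a 27 to 42 mm from rail_stop, carrier_b 88 to 112 mm; blue-capped vial in carrier_a's cup, black-capped vial in carrier_b's, each within 6 mm of the cup's bottom and 0.35 rad of upright (all of step 1 and y of carrier_b_hook in the frame of rail_stop between 0.088 and 0.112 m and x of carrier_b_hook in the frame of rail_stop between -0.006 and 0.006 m and z of carrier_b_hook in the frame of rail_stop between -0.004 and 0.004 m and angle between the z axis of carrier_b and the z axis of rail, either way round below 0.16 rad and angle between each of carrier_b, blue_vial, black_vial's own z axis and vertical below 0.35 rad and linear speed of carrier_b below 0.02 m/s and distance between blue_vial and carrier_a_cup below 0.006 m and distance between black_vial and carrier_b_cup below 0.006 m); the robot touches nothing.
It fails at once if the white vial is moved more than 30 mm or tipped (distance of white_vial from where it was at the start of the episode above 0.03 m or angle between white_vial's own z axis and vertical above 0.35 rad).
It fails at once if the brown bottle is moved more than 30 mm or tipped (distance of brown_bottle from where it was at the start of the episode above 0.03 m or angle between brown_bottle's own z axis and vertical above 0.35 rad).
It fails at once if the white bottle is moved more than 30 mm or tipped (distance of white_bottle from where it was at the start of the episode above 0.03 m or angle between white_bottle's own z axis and vertical above 0.35 rad).
It fails at once if the beaker is moved more than 30 mm or tipped (distance of beaker from where it was at the start of the episode above 0.03 m or angle between beaker's own z axis and vertical above 0.35 rad).
It fails at once if a carrier on the covered part of the rail (hook point less than 135 mm from the stop) is pushed or held by the fingers instead of rolling by itself ((y of carrier_a_hook in the frame of rail_stop below 0.135 m and x of carrier_a_hook in the frame of rail_stop between -0.03 and 0.03 m and z of carrier_a_hook in the frame of rail_stop between -0.02 and 0.02 m and contact force between the fingers and carrier_a above 0.5 N) or (y of carrier_b_hook in the frame of rail_stop below 0.135 m and x of carrier_b_hook in the frame of rail_stop between -0.03 and 0.03 m and z of carrier_b_hook in the frame of rail_stop between -0.02 and 0.02 m and contact force between the fingers and carrier_b above 0.5 N)).
It also fails if it takes over 72 s, if anything falls off the work surface, if the arm or the gripper's body presses on something with over 40 N, if the wrist force passes 120 N, or if a joint passes its speed limit or range.

## Robot

A 6-joint arm with a two-finger parallel gripper is mounted at the origin on a cart in front of the work surface, level with it; the furniture and walls round the work are solid. World frame = base frame: x ahead of the robot, y to its left, z up, the work surface at z = 0. Lengths are in m, angles in rad, forces in N, time in s.
With the tool pointing down it reaches from about 0.325 to 0.775 m from the base axis. Payload 9.3 kg.
Tool frame: the origin (TCP) lies midway between the tips of the shut fingers; the grasp point (between the pads) lies 19 mm behind it; z points along the fingers, y is the line along which they close (so a half turn about z gives the same grasp; the last joint's range is limited). The gripper opens to 85 mm and grips with 20 to 120 N. Pads are 22 mm wide; open, the fingers measure 114 mm over their backs; the gripper's body (76 mm by 85 mm) begins 54 mm behind the grasp point. The pads swing forward as they close: fully open they stand 13 mm farther back than shut.
Start: joints at [1.184, 0.259, 0.021, 1.334, 0, 1.418], TCP at [0.127, 0.535, 0.231] pointing down, gripper open.
Joint ranges: [-3.04, 3.04], [-0.91, 1.82], [-1.04, 1.36], [-1.92, 1.95], [-1.52, 1.45], [-3.14, 3.14]. Speed limits (rad/s): [2.22, 2.22, 2.79, 3.14, 3.14, 3.14].

## Interface

Orientations are given as a unit quaternion [w, x, y, z].
In Python, from station import manip gives the robot as it stands.
- The arm moves only by the shell command python3 -m crank 'ROWS' [FORCE]. ROWS is JSON, one flat list of numbers, 7 for each row, row after row: the shift along the tool's x, y, z in mm, then the turn, a rotation vector about the tool's x, y, z in degrees, then the opening, from 0 (shut) to 1 (fully open). A call has 1 to 20 rows; each row is the pose to reach, as a shift and turn from the pose commanded when the call began, along the tool's axes at that moment; what a row does not reach only later rows make up. A row lasts 1/10 s, in which the tool goes at most 50 mm and 8.59 degrees, less where a joint would pass 70% of its speed; a pose out of reach is approached as far as the arm can. A call with a gripper value outside its range is refused whole. The fingers move at their own pace and stop on an object; FORCE is the grip in N (left out, the last holds). Time passes only in rows, so rows that repeat a pose let the fingers close. It gives the time, the measured TCP pose, the force, the opening and the grip force at its end, in the units of the state.
- manip.observe(): the state, without advancing time (a new reading comes with each control period).
- manip.read_camera(name): name is "scene" or "top" or "wrist"; returns (picture, depth): 480x640x3 uint8, red, green, blue; 480x640 float32, m along the optical axis (not along the pixel's ray), 0 where there is no reading.
- manip.camera_model(name): a dict with "fx", "fy", "cx", "cy" (pixels), "cam_to_world" (4x4, takes a point from camera to world coordinates). Camera axes: x right, y up, looking along -z (the intrinsics and any distortion apply to the point x, -y, -z); pixel columns grow to the right and rows downward; lengths in m; the calibration is good to about 2 mm. A picture is of the moment at which its call begins: read the wrist's pose just before it. camera_model takes no time and is no camera call; for the wrist camera it gives the pose at the moment of the call.
- manip.close_job(): hands the job in; it is judged then, once.
The state is a dict: "clock": time; "joints": joint angles; "joint_vel": joint speeds; "tau": joint torques, N m; "ee_pos": TCP position; "eef_rot": TCP orientation; "force": force on the tool from outside, world axes, zero at the start; "torque": the same for the moment, N m; "grip_width": opening from 0.0 (shut) to 1.0 (fully open); "finger_force": force on a finger pad.
Only numpy, scipy, OpenCV 4.12 (cv2) and the standard library are available. Lean on these libraries where they do the work, as an engineer would, in place of code of your own. Each camera call takes 0.05 s, during which the arm holds its last target. There are 200 camera calls.

## Working session

There is one attempt and no reset: what is moved stays moved. The work goes in short steps, Python scripts to look and compute and a shell command to move; the robot and the scene stay as the last step left them, time stands still between calls to the robot, and variables do not carry over. Pictures are saved under pics/ and viewed, at most 10 in all, crops included, and the job is handed in when it is done.

```bash
ls; mkdir -p pics
python3 - <<'E'
from station import manip
import cv2,numpy as np
for n in("scene","top"):
    im,d=manip.read_camera(n); m=manip.camera_model(n); print(n,{k:np.round(v,3).tolist() for k,v in m.items() if k!='name'})
    cv2.imwrite(f'pics/{n}0.png',im[:,:,::-1]); np.savez(f'{n}0.npz',im=im,d=d,**m)
print(manip.observe())
E
```

```text
pics
scene {'fx': 536.566, 'fy': 536.566, 'cx': 314.413, 'cy': 238.552, 'cam_to_world': [[0.468, 0.569, -0.676, -0.323], [-0.884, 0.314, -0.347, -0.361], [0.014, 0.76, 0.65, 0.97], [0.0, 0.0, 0.0, 1.0]]}
top {'fx': 507.207, 'fy': 507.207, 'cx': 321.576, 'cy': 237.604, 'cam_to_world': [[-0.024, 0.991, -0.134, 0.387], [-1.0, -0.025, -0.003, 0.091], [-0.006, 0.134, 0.991, 1.525], [0.0, 0.0, 0.0, 1.0]]}
{'clock': 0.1, 'joints': array([ 1.18441773e+00,  2.59145226e-01,  2.08455460e-02,  1.33371668e+00,
       -1.23028678e-05,  1.41819517e+00]), 'joint_vel': array([0.00064512, 0.00047346, 0.00174572, 0.00129442, 0.00078503,
       0.00070129]), 'tau': array([ 5.59250271e-03, -5.56692302e+01,  3.45070946e+01,  1.15828315e-02,
       -1.48555960e-04,  9.95914775e-06]), 'ee_pos': array([0.12732156, 0.53479901, 0.23072467]), 'eef_rot': array([-1.56480746e-04,  1.16622702e-01,  9.93176104e-01, -5.89635055e-04]), 'force': array([ 0.24096411, -0.09555155, -0.0287215 ]), 'torque': array([ 0.03911647,  0.00909776, -0.03691698]), 'finger_force': 0.0, 'grip_width': 1.0019360256986822}
```

View pics/scene0.png

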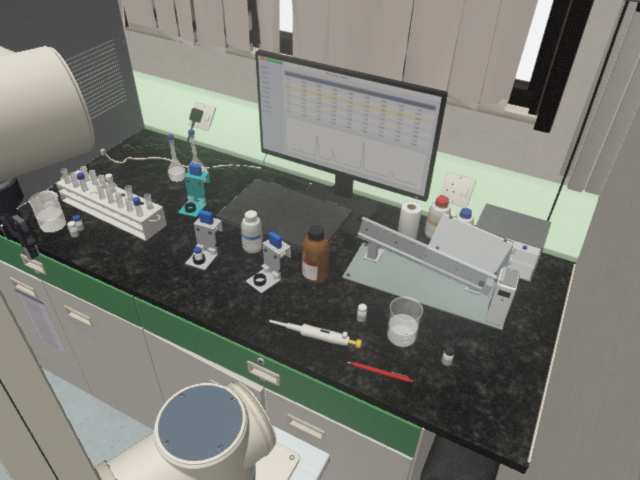

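View pics/top0.png

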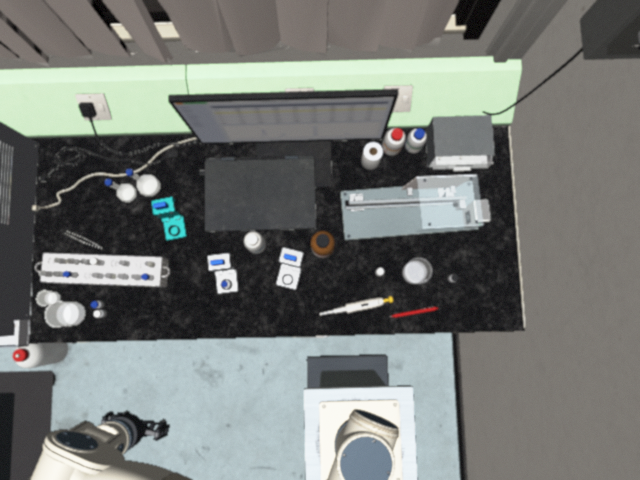

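The scene view shows carrier_a (blue vial) near (205,240), carrier_b (empty) near (270,262), the black-capped vial at (448,355), the white one at (362,312), and the rail from (362,230) to (510,290). In the top view, these are at (222,270), (290,268), (452,279), (380,271), and rod row ~203 with x 345–480.

```bash
cat > h.py <<'E'
import numpy as np,cv2
class V:
    def __init__(s,im,m,d=None):
        s.im=im;s.d=d;s.hsv=cv2.cvtColor(im,cv2.COLOR_RGB2HSV);s.T=np.array(m['cam_to_world']);s.K=[float(m[k]) for k in('fx','fy','cx','cy')]
        s.dist=m.get('dist') if hasattr(m,'get') else None
    def ray(s,u,v):
        fx,fy,cx,cy=s.K; r=np.stack([(np.asarray(u)-cx)/fx,-(np.asarray(v)-cy)/fy,-np.ones(np.shape(u))],-1)
        return r@s.T[:3,:3].T
    def plane(s,u,v,z):
        r=s.ray(u,v); o=s.T[:3,3]; return o+r*((z-o[2])/r[...,2])[...,None]
    def pts(s,u,v): return s.T[:3,3]+s.ray(u,v)*s.d[v,u][:,None]
    def proj(s,p):
        q=(np.atleast_2d(p)-s.T[:3,3])@s.T[:3,:3]; fx,fy,cx,cy=s.K
        return np.c_[cx+fx*q[:,0]/-q[:,2],cy+fy*q[:,1]/q[:,2]]
    def mask(s,lo,hi,box=None):
        m=cv2.inRange(s.hsv,np.array(lo),np.array(hi)); 
        if box: k=np.zeros_like(m);x0,y0,x1,y1=box;k[y0:y1,x0:x1]=1;m*=k
        return m
def load(n): z=np.load(n+'0.npz'); return V(z['im'],{k:z[k] for k in z.files},z['d'])
def tri(a,pa,b,pb):
    A=np.zeros((3,3));y=np.zeros(3)
    for c,p in((a,pa),(b,pb)):
        r=c.ray(*p);r=r/np.linalg.norm(r);M=np.eye(3)-np.outer(r,r);A+=M;y+=M@c.T[:3,3]
    return np.linalg.solve(A,y)
def blobs(m,minA=15):
    n,l,st,c=cv2.connectedComponentsWithStats(m); return [(st[i],c[i],l==i) for i in range(1,n) if st[i][4]>=minA]
E
python3 - <<'E'
from h import *
np.set_printoptions(precision=4,suppress=True)
t=load('top');s=load('scene')
for nm,c,boxes in(('top',t,[(203,245,235,275),(276,243,306,270),(150,190,180,220)]),('scene',s,[(190,205,222,230),(258,228,295,262),(180,155,212,180)])):
    for b in boxes:
        for st,ce,mm in blobs(c.mask((100,120,40),(130,255,255),b)):
            v,u=np.nonzero(mm);p=c.pts(u,v);p=p[c.d[v,u]>0]
            print(nm,st,ce,'med',np.median(p,0),'zmax',np.percentile(p[:,2],[5,50,95]))
            if nm=='top':
                top=p[p[:,2]>.118]; print('  topface',len(top),top.mean(0) if len(top) else '',cv2.minAreaRect(top[:,:2].astype(np.float32)*1000) if len(top)>5 else '')
# composite crops
def crop(c,x0,y0,w,h,k): return cv2.resize(c.im[y0:y0+h,x0:x0+w,::-1],None,fx=k,fy=k,interpolation=cv2.INTER_CUBIC)
A=crop(t,335,170,160,120,5)
cv2.imwrite('pics/topcrop.png',A)
E
```

```text
top [211 260  13   5  52] [216.8269 261.9038] med [0.5153 0.3881 0.1255] zmax [0.1194 0.1255 0.1299]
  topface 52 [0.5153 0.3876 0.1252] ((515.7275390625, 387.73333740234375), (11.056154251098633, 33.318660736083984), 8.583633422851562)
top [284 254  12   7  45] [289.8444 257.0222] med [0.524  0.1847 0.1257] zmax [0.1204 0.1257 0.1307]
  topface 45 [0.5238 0.185  0.1256] ((524.2418823242188, 185.47357177734375), (31.73286247253418, 11.17641544342041), 74.15322875976562)
top [153 202  15   7  79] [159.6709 205.038 ] med [0.6799 0.5507 0.1242] zmax [0.1078 0.1242 0.1294]
  topface 60 [0.6815 0.5514 0.1249] ((681.6278686523438, 551.2525024414062), (14.436250686645508, 35.98029708862305), 4.503082275390625)
scene [199 210  14  14 148] [205.4662 216.0203] med [0.5115 0.3836 0.1139] zmax [0.0971 0.1139 0.1251]
scene [269 231  12  17 146] [274.6575 238.9658] med [0.5196 0.1805 0.1168] zmax [0.0973 0.1168 0.1252]
scene [189 163  12  13 116] [194.5    169.0948] med [0.6769 0.5471 0.1117] zmax [0.0927 0.1117 0.1249]
```

View pics/topcrop.png

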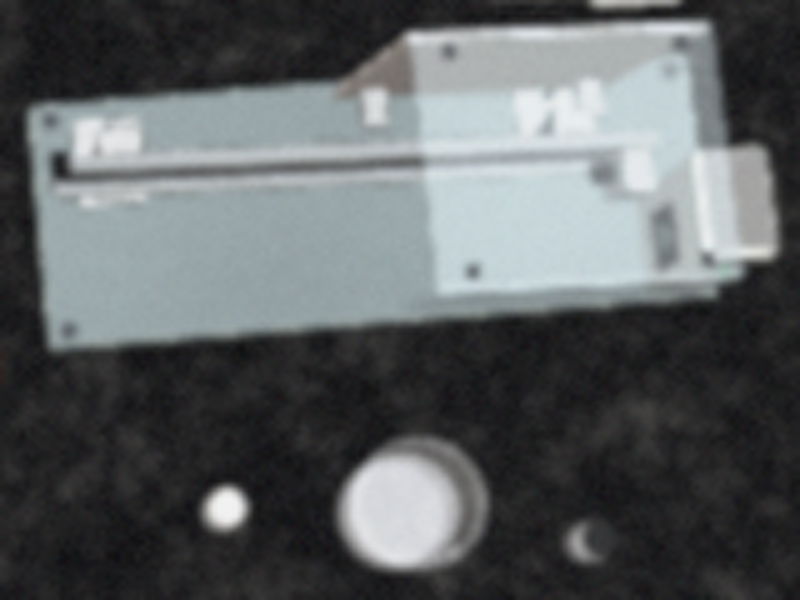

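The top crop shows the base plate corners near crop (28,103), (48,350) and (718,297). The rod is the thin bright line from (70,157) and the guide rod is below it at y≈185. The black vial's cap is at (596,540), the white one's at (226,508), and the beaker's at (412,505).

Run:
```python
from h import *
from station import manip
np.set_printoptions(precision=4,suppress=True)
t=load('top');s=load('scene')
C=lambda x,y:(335+x/5,170+y/5)
for n,p,z in(('UL',(28,103),.008),('LL',(48,350),.008),('LR',(718,297),.008),('rodtop',(75,157),.143),('rodmid',(410,148),.118),('cap',(60,165),.142),('blackvial',(596,540),.042),('white',(226,508),.042)):
    print(n,t.plane(*C(*p),z), s.proj(t.plane(*C(*p),z)))
# circle of vials/cup: scene px
print('tri black',tri(t,C(596,540),s,(449,351)))
# cups: dark ring pixels
for nm,c,b in(('top',t,(275,262,305,292)),('top a',t,(214,268,240,294))):
    m=c.mask((0,0,0),(180,255,70),b)
    k=cv2.morphologyEx(m,cv2.MORPH_OPEN,np.ones((2,2)))
    for st,ce,mm in blobs(m,10):
        print(nm,st,ce,c.plane(*ce,.021))
m=manip.camera_model('wrist');o=manip.observe()
print(np.array(m['cam_to_world']),m['fx'],m['cx'],m['cy'],o['ee_pos'])
from scipy.spatial.transform import Rotation as R
q=o['eef_rot'];Rt=R.from_quat(np.r_[q[1:],q[0]]).as_matrix();print(Rt)
T=np.array(m['cam_to_world']);print('cam in tool',Rt.T@(T[:3,3]-o['ee_pos']),'\n',Rt.T@T[:3,:3])
```

```text
UL [0.7351 0.0346 0.008 ] [[362.061  240.5374]]
LL [0.5827 0.027  0.008 ] [[340.4732 275.5249]]
LR [ 0.6047 -0.3781  0.008 ] [[501.6477 328.5437]]
rodtop [0.6728 0.0145 0.143 ] [[363.1542 216.3803]]
rodmid [ 0.6783 -0.1761  0.118 ] [[435.5977 246.9352]]
cap [0.6687 0.0229 0.142 ] [[359.3817 216.5761]]
blackvial [ 0.4587 -0.2873  0.042 ] [[447.4154 348.8318]]
white [ 0.4826 -0.0726  0.042 ] [[361.019  306.0067]]
tri black [ 0.4595 -0.2903  0.0353]
top [275 262   5  20  63] [276.3651 269.1429] [0.4989 0.2326 0.021 ]
top [275 262  30  30 236] [295.161  282.8263] [0.4571 0.1776 0.021 ]
top a [229 268  11  26  65] [237.4154 280.3231] [0.4687 0.3484 0.021 ]
top a [214 276   3  18  33] [214.5152 285.9697] [0.4537 0.4162 0.021 ]
[[ 0.2316 -0.94   -0.2507  0.0636]
 [ 0.9728  0.2234  0.0608  0.5506]
 [-0.0012 -0.2579  0.9662  0.373 ]
 [ 0.      0.      0.      1.    ]] 359.5958786525109 325.59156433518905 241.61471219309985 [0.1273 0.5348 0.2307]
[[-0.9728  0.2317 -0.0004]
 [ 0.2317  0.9728 -0.0011]
 [ 0.0002 -0.0012 -1.    ]]
cam in tool [ 0.0656  0.0004 -0.1423] 
 [[ 0.0001  0.9661  0.2581]
 [ 1.     -0.0001 -0.0001]
 [-0.0001  0.2581 -0.9661]]
```

```bash
cat >> h.py <<'E'
from scipy.spatial.transform import Rotation as R
def tool(o):
    q=o['eef_rot']; return np.array(o['ee_pos']),R.from_quat(np.r_[q[1:],q[0]]).as_matrix()
def goal(p,yaw):  # world TCP, yaw(deg) of tool x, pointing down
    from station import manip
    o=manip.observe();p0,R0=tool(o);a=np.radians(yaw);c,s=np.cos(a),np.sin(a)
    Rg=np.array([[c,s,0],[s,-c,0],[0,0,-1.]])
    print('GO mm',np.round(R0.T@(np.array(p)-p0)*1000,1),'rot',np.round(R.from_matrix(R0.T@Rg).as_rotvec(degrees=True),2))
def shot(name,tag=None):
    from station import manip
    m=manip.camera_model(name);im,d=manip.read_camera(name)
    if tag: cv2.imwrite(f'pics/{tag}.png',im[:,:,::-1]); np.savez(f'{tag}0.npz',im=im,d=d,**m)
    return V(im,m,d)
E
python3 -m crank '[-596,-460,-50,0,0,-16.5,1,-596,-460,-50,0,0,-16.5,1,-596,-460,-50,0,0,-16.5,1,-596,-460,-50,0,0,-16.5,1,-596,-460,-50,0,0,-16.5,1,-596,-460,-50,0,0,-16.5,1,-596,-460,-50,0,0,-16.5,1,-596,-460,-50,0,0,-16.5,1,-596,-460,-50,0,0,-16.5,1,-596,-460,-50,0,0,-16.5,1,-596,-460,-50,0,0,-16.5,1,-596,-460,-50,0,0,-16.5,1,-596,-460,-50,0,0,-16.5,1,-596,-460,-50,0,0,-16.5,1,-596,-460,-50,0,0,-16.5,1,-596,-460,-50,0,0,-16.5,1,-596,-460,-50,0,0,-16.5,1,-596,-460,-50,0,0,-16.5,1,-596,-460,-50,0,0,-16.5,1]' 30
python3 -c "
from h import *
shot('wrist','w1')"
```

```text
clock: 2.0
ee_pos: [0.5998, -0.0492, 0.2816]
eef_rot: [-0.0, -0.028, 1.0, 0.0]
force: [-0.9, 0.9, -0.2]
grip_width: 1.0
finger_force: 0.0
```

View pics/w1.png

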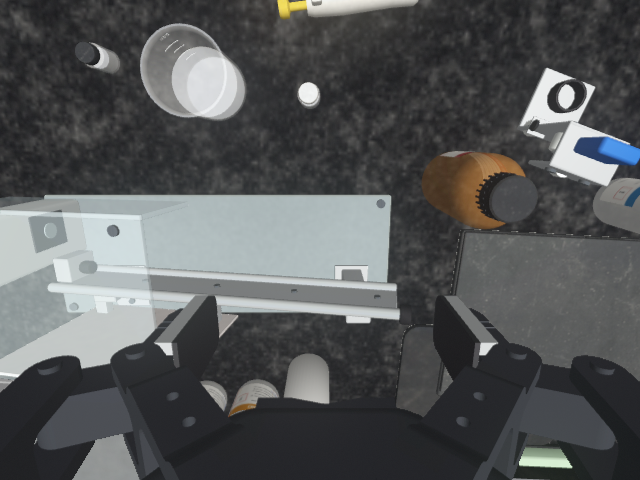

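The wrist view shows the rod as the lower bright bar from (230,301) to (398,314), with the black end cap at (405,316) and the guide rod above it ending near (397,288). Carrier_b's cup is at (567,95), its block at (610,150), and the black vial at (90,52). I'll shift 60 mm for stereo.

```bash
python3 -m crank '[-60,0,0,0,0,0,1,-60,0,0,0,0,0,1,-60,0,0,0,0,0,1,-60,0,0,0,0,0,1]'
python3 - <<'E'
from h import *
shot('wrist','w2')
for t in('w1','w2'):
    v=load(t);g=cv2.cvtColor(v.im,cv2.COLOR_RGB2GRAY).astype(int)
    # predicted rod with stand estimate
    o=np.array([.6768,-.1382,.113]);a=np.radians(3.1);x=np.array([np.cos(a),np.sin(a),0]);y=np.array([-np.sin(a)*np.cos(np.radians(10)),np.cos(a)*np.cos(np.radians(10)),np.sin(np.radians(10))])
    for s in(0.03,.085,.13,.16):
        p=v.proj(o+s*y)[0];c,r=np.round(p).astype(int);print(t,s,p,r-14,g[r-14:r+15,c].tolist())
    c,r=np.round(v.proj(o+.16*y)[0]).astype(int);print('row',r,c-15,g[r,c-15:c+16].tolist())
E
```

```text
clock: 2.45
ee_pos: [0.6599, -0.0463, 0.2816]
eef_rot: [-0.0, -0.028, 1.0, -0.0]
force: [-0.7, 0.6, -0.0]
grip_width: 1.002
finger_force: 0.0
w1 0.03 [255.82890135 300.19325083] 286 [124, 123, 124, 124, 124, 124, 125, 124, 124, 124, 124, 108, 133, 167, 187, 200, 208, 210, 210, 211, 206, 198, 171, 182, 183, 180, 120, 65, 56]
w1 0.085 [314.41446045 304.69784917] 291 [124, 124, 124, 124, 124, 124, 124, 124, 124, 124, 116, 116, 151, 179, 192, 204, 208, 209, 209, 207, 203, 189, 103, 60, 56, 63, 73, 73, 69]
w1 0.13 [364.8936937  308.57915839] 295 [123, 123, 123, 123, 123, 123, 123, 123, 123, 123, 115, 123, 152, 176, 190, 201, 206, 207, 208, 206, 203, 192, 204, 222, 224, 224, 223, 204, 99]
w1 0.16 [399.90860765 311.27142805] 297 [56, 62, 58, 54, 52, 50, 49, 45, 41, 43, 41, 46, 54, 62, 67, 71, 76, 78, 67, 65, 65, 55, 53, 49, 47, 47, 51, 81, 80]
row 311 385 [194, 193, 192, 191, 191, 190, 189, 188, 187, 186, 185, 184, 183, 181, 153, 67, 56, 56, 58, 56, 56, 55, 55, 54, 54, 52, 49, 51, 50, 49, 46]
w2 0.03 [252.92001599 236.80063309] 223 [202, 202, 151, 121, 118, 118, 118, 118, 118, 118, 118, 116, 154, 178, 192, 201, 201, 202, 203, 199, 193, 177, 159, 173, 173, 173, 173, 173, 175]
w2 0.085 [314.39192922 239.63541039] 226 [204, 186, 130, 118, 119, 118, 118, 118, 118, 118, 118, 123, 161, 179, 192, 200, 200, 202, 201, 198, 194, 179, 163, 175, 177, 177, 177, 177, 176]
w2 0.13 [367.50080992 242.08452644] 228 [204, 187, 129, 116, 117, 116, 117, 117, 117, 117, 117, 111, 142, 168, 183, 195, 198, 198, 199, 198, 195, 192, 170, 217, 221, 221, 221, 220, 220]
w2 0.16 [404.41763051 243.78694563] 230 [72, 75, 75, 73, 67, 64, 61, 54, 44, 40, 39, 62, 81, 90, 97, 104, 105, 88, 87, 86, 85, 69, 50, 42, 41, 40, 40, 44, 43]
row 244 389 [194, 194, 194, 193, 192, 191, 191, 190, 190, 189, 188, 188, 188, 187, 186, 97, 55, 54, 56, 55, 55, 55, 53, 54, 53, 52, 53, 51, 41, 41, 41]
```

Run:
```python
from h import *
np.set_printoptions(precision=4,suppress=True)
t=load('top');w=load('w1');w2=load('w2')
# black cap in w1/w2: dark blob via depth height
for nm,v in(('w1',w),('w2',w2)):
    vv,uu=np.nonzero(v.d>0);P=v.pts(uu,vv)
    sel=(abs(P[:,0]-.459)<.03)&(abs(P[:,1]+.287)<.03)&(P[:,2]>.037)&(P[:,2]<.06)
    print(nm,'black cap depth pts',sel.sum(),P[sel].mean(0) if sel.any() else '', np.median(np.c_[uu,vv][sel],0) if sel.any() else '')
    sel=(abs(P[:,0]-.48)<.08)&(abs(P[:,1]+.18)<.07)&(P[:,2]>.085)&(P[:,2]<.105)
    if sel.any(): print('beaker',sel.sum(),P[sel].min(0),P[sel].max(0))
vv,uu=np.nonzero(w.d>0);P=w.pts(uu,vv)
print('b cup w1 ray z=.021',w.plane(567.,95.,.021))
pts=(335+596/5,170+540/5)
print('tri black',tri(w,(88,52),t,pts), w.plane(88.,52.,.042))
b=w.plane(208.,70.,.05);print('beaker ~',w.plane(182.,70.,.094))
goal((.4587,-.2873,.15),180)
```

```text
w1 black cap depth pts 412 [ 0.4607 -0.288   0.0412] [86.  52.5]
beaker 1680 [ 0.4442 -0.2124  0.085 ] [ 0.5167 -0.139   0.0963]
w2 black cap depth pts 0  
beaker 614 [ 0.4845 -0.2106  0.0851] [ 0.5171 -0.1397  0.0962]
b cup w1 ray z=.021 [0.4694 0.1971 0.021 ]
tri black [ 0.4591 -0.2887  0.0365] [ 0.4602 -0.2855  0.042 ]
beaker ~ [ 0.4798 -0.1764  0.094 ]
GO mm [ 214.  -229.3  131.9] rot [-0.01  0.03  3.15]
```

```bash
python3 -m crank '[213,-229,0,0,0,3,0.55,213,-229,0,0,0,3,0.55,213,-229,0,0,0,3,0.55,213,-229,0,0,0,3,0.55,213,-229,0,0,0,3,0.55,213,-229,0,0,0,3,0.55,213,-229,0,0,0,3,0.55,213,-229,131,0,0,3,0.55,213,-229,131,0,0,3,0.55,213,-229,131,0,0,3,0.55,213,-229,131,0,0,3,0.55,213,-229,131,0,0,3,0.55]'
python3 - <<'E'
from h import *
from station import manip
np.set_printoptions(precision=4,suppress=True)
v=shot('wrist','w3');p,_=tool(manip.observe());print(p)
c=v.proj([[.460,-.288,.042]])[0];print('pred',c,'tcp axis at z.042',v.proj([[p[0],p[1],.042]]))
m=(v.hsv[:,:,2]<45).astype(np.uint8)
vv,uu=np.nonzero(v.d>0);P=v.pts(uu,vv);s=(abs(P[:,:2]-[.46,-.288]).max(1)<.025)&(P[:,2]>.039)&(P[:,2]<.05)
print(s.sum(),P[s].mean(0),(P[s].min(0)+P[s].max(0))/2,np.ptp(P[s],0))
s=(abs(P[:,:2]-[.46,-.288]).max(1)<.025)&(P[:,2]>.01)&(P[:,2]<.034);print('glass',s.sum(),P[s].min(0),P[s].max(0))
cv2.imwrite('pics/w3c.png',cv2.resize(v.im[60:400,120:520,::-1],None,fx=1.5,fy=1.5))
E
```

```text
clock: 3.7
ee_pos: [0.4604, -0.2871, 0.1517]
eef_rot: [0.0, -0.001, 1.0, -0.0]
force: [0.7, -1.2, 1.0]
grip_width: 0.552
finger_force: 0.0
[ 0.4609 -0.2876  0.1525]
pred [323.6852 238.6017] tcp axis at z.042 [[324.1837 239.8671]]
567 [ 0.46   -0.2894  0.0415] [ 0.4601 -0.2893  0.0412] [0.0195 0.019  0.0042]
glass 271 [ 0.4487 -0.3008  0.01  ] [ 0.4657 -0.2783  0.0339]
```

View pics/w3c.png

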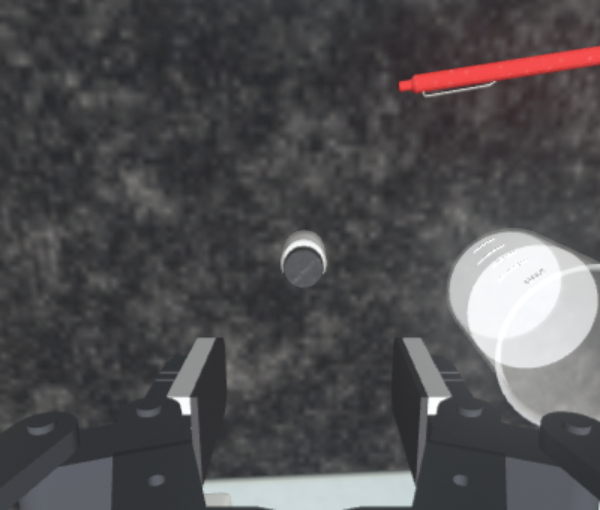

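The crop shows the black cap centred at (303,267), about 1.5 mm left of the midline between the fingers (x≈308). The beaker is well clear on the right.

```bash
python3 -m crank '[0,-1.5,50,0,0,0,0.55,0,-1.5,90,0,0,0,0.55,0,-1.5,120,0,0,0,0.55,0,-1.5,131,0,0,0,0.55,0,-1.5,131,0,0,0,0.55,0,-1.5,131,0,0,0,0,0,-1.5,131,0,0,0,0,0,-1.5,131,0,0,0,0,0,-1.5,131,0,0,0,0,0,-1.5,131,0,0,0,0]' 25
python3 -m crank '[0,0,-30,0,0,0,0,0,0,-80,0,0,0,0,0,0,-130,0,0,0,0,0,0,-160,0,0,0,0,0,0,-160,0,0,0,0]'
python3 - <<'E'
from h import *
from station import manip
for i in range(3):
    o=manip.observe();print(o['ee_pos'],o['grip_width'],o['finger_force'],o['clock'])
t=load('w1');print(t.plane(567.,95.,.021))
goal((.470,.19,.18),180)
E
```

```text
clock: 4.75
ee_pos: [0.4615, -0.2899, 0.0215]
eef_rot: [0.002, -0.001, 1.0, -0.001]
force: [0.9, 0.7, 7.7]
grip_width: 0.257
finger_force: 24.3
clock: 5.25
ee_pos: [0.4619, -0.2904, 0.1852]
eef_rot: [0.004, -0.001, 1.0, -0.003]
force: [0.3, 0.1, 0.6]
grip_width: 0.253
finger_force: 24.8
[ 0.46191605 -0.29036246  0.1852317 ] 0.2531568162648561 24.76506471633911 5.25
[ 0.46191605 -0.29036246  0.1852317 ] 0.2531568162648561 24.76506471633911 5.25
[ 0.46191605 -0.29036246  0.1852317 ] 0.2531568162648561 24.76506471633911 5.25
[0.46940037 0.19711255 0.021     ]
GO mm [ -9.  480.4   2.2] rot [-0.37  0.42  0.11]
```

```bash
python3 -m crank '[-40,320,-65,0,0,0,0,-40,320,-65,0,0,0,0,-40,320,-65,0,0,0,0,-40,320,-65,0,0,0,0,-40,320,-65,0,0,0,0,-40,320,-65,0,0,0,0,-40,320,-65,0,0,0,0,-40,320,-65,0,0,0,0,-40,320,-65,0,0,0,0]'
python3 -c "
from h import *
shot('wrist','w4')"
python3 -m crank '[0,60,0,0,0,0,0,0,60,0,0,0,0,0,0,60,0,0,0,0,0,0,60,0,0,0,0,0]'
python3 - <<'E'
from h import *
np.set_printoptions(precision=4,suppress=True)
shot('wrist','w5')
for n in('w4','w5'):
    v=load(n);box=(330,150,640,330)
    for st,ce,mm in blobs(v.mask((100,120,40),(130,255,255),box),150):
        vv,uu=np.nonzero(mm&(v.d>0));P=v.pts(uu,vv);T=P[P[:,2]>.122]
        print(n,st,ce,len(T),T.mean(0),cv2.minAreaRect(T[:,:2].astype(np.float32)*1000))
    # cup: dark ellipse
    c=v.proj([[.47,.195,.021]])[0].astype(int);x0,y0=c-35;g=v.im[y0:y0+70,x0:x0+70].max(2)
    for st,ce,mm in blobs((g<60).astype(np.uint8),80): print(' dark',st+np.r_[x0,y0,0,0,0],ce+[x0,y0])
a=load('w4');b=load('w5');cv2.imwrite('pics/w45.png',np.hstack([a.im[120:340,380:640],b.im[120:340,300:560]])[:,:,::-1].repeat(1,0))
E
```

```text
clock: 6.15
ee_pos: [0.4995, 0.0316, 0.2442]
eef_rot: [0.0, -0.002, 1.0, -0.0]
force: [0.5, -1.0, -0.9]
grip_width: 0.255
finger_force: 24.8
clock: 6.6
ee_pos: [0.4996, 0.09, 0.2441]
eef_rot: [-0.0, -0.001, 1.0, -0.0]
force: [-0.3, 0.7, -0.5]
grip_width: 0.256
finger_force: 24.8
w4 [ 486  247   62   35 1161] [517.3368 264.1637] 782 [0.5242 0.1843 0.1251] ((524.8604736328125, 185.18849182128906), (36.56100082397461, 13.83039379119873), 73.57379913330078)
w4 [557 271  30  26 205] [568.1512 281.522 ] 0 [nan nan nan] ((0.0, 0.0), (0.0, 0.0), 0.0)
 dark [452 155  13  20 111] [456.5586 165.3874]
 dark [497 170  10  19  93] [502.7312 178.7957]
w5 [624 164  16  21 276] [632.5471 174.2899] 0 [nan nan nan] ((0.0, 0.0), (0.0, 0.0), 0.0)
w5 [ 418  246   55   35 1150] [444.5243 263.4461] 773 [0.5241 0.1848 0.1251] ((524.5590209960938, 185.0321044921875), (35.75290298461914, 13.567453384399414), 74.04389190673828)
w5 [500 271  29  24 160] [510.15 280.35] 0 [nan nan nan] ((0.0, 0.0), (0.0, 0.0), 0.0)
 dark [394 147  17  29 263] [401.2928 161.4106]
 dark [424 147  21   9 129] [433.1783 150.5969]<stdin>:8: RuntimeWarning: Mean of empty slice.
  ret = um.true_divide(
```

View pics/w45.png

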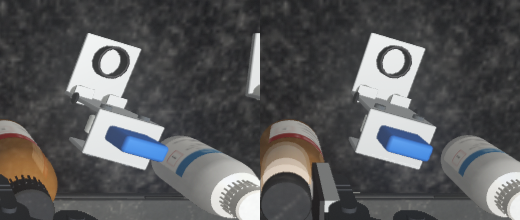

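The crops (left from w4, right from w5) show carrier_b's cup ring centred at (110,62), or w4 pixel (490,182), and at (390,62), or w5 pixel (430,182). The block is intact and the white bottle is about 40 mm from its rear corner.

Run:
```python
from h import *
np.set_printoptions(precision=4,suppress=True)
a=load('w4');b=load('w5')
C=[]
for v,c in((a,(490,182)),(b,(430,182))):
    x0,y0=c[0]-24,c[1]-24;g=v.im[y0:y0+48,x0:x0+48].max(2)
    m=(g<80).astype(np.uint8);n,l,st,ce=cv2.connectedComponentsWithStats(m)
    # ring = component with pixel nearest 15px from centre
    yy,xx=np.nonzero(m&(np.hypot(*(np.mgrid[:48,:48]-24.))<21).astype(np.uint8))
    e=cv2.fitEllipse(cv2.convexHull(np.c_[xx,yy].astype(np.int32)));C.append((e[0][0]+x0,e[0][1]+y0));print(C[-1],e[1],'z21',v.plane(*C[-1],.021),'z18',v.plane(*C[-1],.015))
print('tri',tri(a,C[0],b,C[1]))
# block top triangulation via corner-free centroid of top-face px
q=[]
for v in(a,b):
    m=v.mask((100,120,40),(130,255,255),(330,230,560,300));vv,uu=np.nonzero((m>0)&(v.d>0));P=v.pts(uu,vv);s=P[:,2]>.122
    r=cv2.minAreaRect(np.c_[uu,vv][s].astype(np.float32));q.append(r[0]);print(r,v.plane(*r[0],.126))
print('tri block',tri(a,q[0],b,q[1]))
```

```text
(489.886999130249, 181.7419948577881) (30.411785125732422, 35.72704315185547) z21 [0.4686 0.1975 0.021 ] z18 [0.4692 0.2002 0.015 ]
(433.2047939300537, 181.33193969726562) (30.868194580078125, 33.185386657714844) z21 [0.4686 0.1988 0.021 ] z18 [0.4692 0.2006 0.015 ]
tri [0.4694 0.2012 0.0129]
((523.37890625, 267.9085998535156), (47.0521354675293, 17.720012664794922), 16.50436019897461) [0.5238 0.1835 0.126 ]
((448.5346374511719, 267.3730773925781), (46.13324737548828, 17.45345115661621), 15.255118370056152) [0.5238 0.1845 0.126 ]
tri block [0.5253 0.1861 0.1215]
```

```bash
python3 -c "
from h import *
goal((.493,.193,.155),163.7)"
python3 -m crank '[6,103,40,0,0,16.3,0,6,103,70,0,0,16.3,0,6,103,89,0,0,16.3,0,6,103,89,0,0,16.3,0,6,103,89,0,0,16.3,0,6,103,89,0,0,16.3,0]'
python3 - <<'E'
from h import *
from station import manip
np.set_printoptions(precision=4,suppress=True)
p,Rt=tool(manip.observe());v=shot('wrist','w6');print(p,Rt[:,0])
print('cup pred',v.proj([[.469,.200,.021]]),'vial bottom',v.proj([[p[0],p[1],p[2]-.02]]),'cap',v.proj([[p[0],p[1],p[2]+.022]]))
cv2.imwrite('pics/w6c.png',v.im[80:420,160:500,::-1])
E
```

```text
GO mm [  6.5 103.2  89. ] rot [-0.03 -0.02 16.34]
clock: 7.25
ee_pos: [0.4944, 0.193, 0.1566]
eef_rot: [0.001, 0.141, 0.99, 0.0]
force: [0.2, 0.6, -0.1]
grip_width: 0.256
finger_force: 24.8
[0.4944 0.193  0.1566] [-0.96    0.28   -0.0018]
cup pred [[324.4332 197.6801]] vial bottom [[324.6937 286.1377]] cap [[324.4891 329.1762]]
```

View pics/w6c.png

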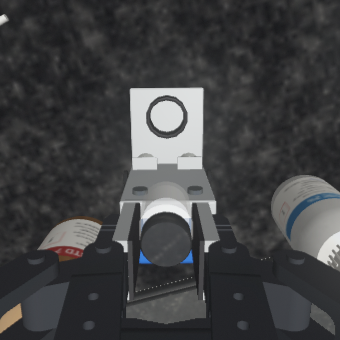

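The crop shows the cup ring centred at (167,117), full-image (327,197), straight below and in front of the held vial. The cap is at (165,237), full-image (325,317), and the plate is square with the gripper. Next I'll measure the vial and cup in the tool frame.

Run:
```python
from h import *
from station import manip
np.set_printoptions(precision=4,suppress=True)
v=load('w6');p,Rt=tool(manip.observe())
# ring fit
g=v.im[165:230,290:364].max(2);m=(g<90).astype(np.uint8)
for st,ce,mm in blobs(m,100):
    yy,xx=np.nonzero(mm);e=cv2.fitEllipse(cv2.convexHull(np.c_[xx,yy].astype(np.int32)));c=(e[0][0]+290,e[0][1]+165)
    print('ring',c,e[1],Rt.T@(v.plane(*c,.021)-p)*1000, v.plane(*c,.021))
# cap disc by depth
vv,uu=np.nonzero((v.d>.1)&(v.d<.17));P=(v.pts(uu,vv)-p)@Rt*1000
s=(abs(P[:,0])<16)&(abs(P[:,1])<13)&(P[:,2]<-10)&(P[:,2]>-40)
h=np.histogram(P[s][:,2],bins=np.arange(-40,-9,2));print(h)
k=np.median(P[s][:,2]);s&=abs(P[:,2]-np.percentile(P[s][:,2],20))<2.5;print('cap',s.sum(),P[s].mean(0),P[s].min(0),P[s].max(0))
# cap ellipse from dark mask
g=v.im[285:350,290:360].max(2)
for st,ce,mm in blobs((g<75).astype(np.uint8),300): print(st+np.r_[290,285,0,0,0],ce+[290,285])
```

```text
Traceback (most recent call last):
cv2.error: OpenCV(4.12.0) /io/opencv/modules/imgproc/src/shapedescr.cpp:361: error: (-201:Incorrect size of input array) There should be at least 5 points to fit the ellipse in function 'fitEllipseNoDirect'
```

Run:
```python
from h import *
from station import manip
np.set_printoptions(precision=4,suppress=True)
v=load('w6');p,Rt=tool(manip.observe())
g=v.im[165:230,290:364].max(2);m=(g<110).astype(np.uint8)
for st,ce,mm in blobs(m,100):
    yy,xx=np.nonzero(mm);hl=cv2.convexHull(np.c_[xx,yy].astype(np.int32))
    if len(hl)<6 or st[2]>60: continue
    e=cv2.fitEllipse(hl);c=(e[0][0]+290,e[0][1]+165)
    print('ring',st,c,e[1],Rt.T@(v.plane(*c,.021)-p)*1000, v.plane(*c,.021))
vv,uu=np.nonzero((v.d>.08)&(v.d<.19));P=(v.pts(uu,vv)-p)@Rt*1000
s=(abs(uu-325)<25)&(abs(vv-317)<22);print(s.sum(),np.percentile(P[s],[2,25,50,75,98],axis=0))
z=np.median(P[s][:,2]);s=(abs(P[:,2]-z)<2)&(abs(P[:,0])<16)&(abs(P[:,1])<11);print('cap',s.sum(),P[s].mean(0),P[s].min(0),P[s].max(0))
```

```text
ring [ 16  11  41  42 544] (326.37896728515625, 196.56851387023926) (40.95124816894531, 42.175662994384766) [ 27.6703   0.9363 135.7753] [0.4686 0.2017 0.021 ]
2062 [[ -4.526   -8.7949 -20.9095]
 [ -0.1931  -4.3145 -20.0774]
 [  4.1019   0.1765 -19.6353]
 [  7.4162   4.6789 -18.9689]
 [ 10.6064   9.1369  -8.8721]]
cap 2052 [  1.8317   0.0429 -19.7245] [-10.1041 -10.9418 -21.635 ] [ 11.8911  10.0717 -17.6466]
```

```bash
python3 -m crank '[26,1,0,0,0,0,0,26,1,40,0,0,0,0,26,1,80,0,0,0,0,26,1,100,0,0,0,0,26,1,106,0,0,0,0,26,1,110,0,0,0,0,26,1,114,0,0,0,0,26,1,117,0,0,0,0,26,1,117,0,0,0,0]'
python3 - <<'E'
from h import *
from station import manip
np.set_printoptions(precision=4,suppress=True)
o=manip.observe();p,Rt=tool(o);print(p,o['force'],o['torque'])
v=shot('wrist','w7');cv2.imwrite('pics/w7c.png',cv2.resize(v.im[180:380,220:420,::-1],None,fx=2,fy=2))
E
```

```text
clock: 8.2
ee_pos: [0.469, 0.2023, 0.0387]
eef_rot: [0.0, 0.141, 0.99, 0.0]
force: [-0.8, 0.0, 0.3]
grip_width: 0.255
finger_force: 24.8
[0.469  0.2023 0.0387] [-0.758   0.0281  0.3215] [-0.0297 -0.0254 -0.0149]
```

View pics/w7c.png

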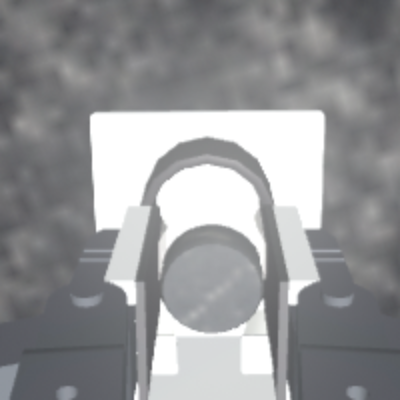

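The crop shows the vial's cap at (212,285) inside the ring centred near column 207. It's free of contact and about 1 mm to the right. I'll lower it the rest of the way and let go.

```bash
python3 -m crank '[0,-0.6,3,0,0,0,0,0,-0.6,6,0,0,0,0,0,-0.6,9,0,0,0,0,0,-0.6,9,0,0,0,0,0,-0.6,9,0,0,0,0.4,0,-0.6,9,0,0,0,0.45,0,-0.6,9,0,0,0,0.45]'
python3 -m crank '[0,0,-20,0,0,0,0.45,0,0,-60,0,0,0,0.45,20,0,-110,0,0,0,0.6,40,0,-140,0,0,0,0.6,40,0,-140,0,0,0,0.6]'
python3 - <<'E'
from h import *
from station import manip
np.set_printoptions(precision=4,suppress=True)
o=manip.observe();p,Rt=tool(o);print(p)
v=shot('wrist','w8')
print(v.proj([[.4686,.2017,.021],[.4686,.2017,.047],[.4686,.2017,.056]]))
vv,uu=np.nonzero(v.d>0);P=v.pts(uu,vv);s=(np.hypot(P[:,0]-.4686,P[:,1]-.2017)<.02)&(P[:,2]>.03)
print('cap',s.sum(),P[s].mean(0),P[s].min(0),P[s].max(0),np.percentile(P[s][:,2],[5,50,95]))
# where is carrier_a
a=v.proj([[.5157,.388,.126]]);print(a)
E
```

```text
clock: 8.95
ee_pos: [0.4685, 0.2017, 0.0293]
eef_rot: [-0.0, 0.141, 0.99, 0.0]
force: [-0.2, -0.3, 0.1]
grip_width: 0.446
finger_force: 0.0
clock: 9.45
ee_pos: [0.4301, 0.2139, 0.1739]
eef_rot: [0.003, 0.14, 0.99, 0.002]
force: [-0.0, 0.8, -0.7]
grip_width: 0.6
finger_force: 0.0
[0.4301 0.2139 0.1739]
[[323.2545 270.8299]
 [323.1786 281.9519]
 [323.1492 286.2682]]
cap 678 [0.4651 0.203  0.0431] [0.456  0.1911 0.03  ] [0.4776 0.2136 0.0484] [0.0336 0.0459 0.0473]
[[651.3056 321.3282]]
```

```bash
python3 -c "
from h import *
goal((.515,.33,.25),99)"
```

```text
GO mm [-49.3 135.7 -77.9] rot [ 0.26  0.12 64.86]
```

```bash
python3 -m crank '[-10,20,-50,0,0,8,0.8,-49,80,-78,0,0,16,0.8,-49,136,-78,0,0,24,0.8,-49,136,-78,0,0,32,0.8,-49,136,-78,0,0,40,0.8,-49,136,-78,0,0,48,0.8,-49,136,-78,0,0,56,0.8,-49,136,-78,0,0,64,0.8,-49,136,-78,0,0,65,0.8,-49,136,-78,0,0,65,0.8,-49,136,-78,0,0,65,0.8]'
cat > blk.py <<'E'
from h import *
from station import manip
np.set_printoptions(precision=4,suppress=True)
import sys
def meas(tag,guess,r=.045):
    o=manip.observe();p,Rt=tool(o);print('tcp',p,'yaw',np.degrees(np.arctan2(Rt[1,0],Rt[0,0])),'j',np.round(o['joints'],2))
    v=shot('wrist',tag);m=v.mask((100,120,40),(130,255,255));vv,uu=np.nonzero((m>0)&(v.d>0));P=v.pts(uu,vv)
    s=(np.hypot(*(P[:,:2]-guess).T)<r)&(P[:,2]>.122)&(P[:,2]<.132)
    rc=cv2.minAreaRect(P[s][:,:2].astype(np.float32)*1000);px=cv2.minAreaRect(np.c_[uu,vv][s].astype(np.float32))[0]
    print('block',s.sum(),rc,'z',P[s][:,2].mean(),'px',px,'ray@.126',v.plane(*px,.126));return v,px
E
python3 - <<'E'
from blk import *
v,px=meas('w9',[.515,.388])
vv,uu=np.nonzero(v.d>0);P=v.pts(uu,vv)
s=(np.hypot(P[:,0]-.458,P[:,1]-.375)<.03)&(P[:,2]>.04)&(P[:,2]<.055);print('vial a cap',s.sum(),P[s].mean(0))
E
```

```text
clock: 10.6
ee_pos: [0.5152, 0.3297, 0.2466]
eef_rot: [-0.0, 0.65, 0.76, -0.0]
force: [0.2, -0.1, 0.6]
grip_width: 0.803
finger_force: 0.0
tcp [0.5152 0.3297 0.2466] yaw 98.96984263687207 j [ 0.43  0.36  0.21  1.42 -0.    1.85]
block 908 ((516.998779296875, 389.2333068847656), (13.36683464050293, 34.67191696166992), 5.569628715515137) z 0.1252666516867426 px (341.4670104980469, 155.46192932128906) ray@.126 [0.5168 0.3896 0.126 ]
vial a cap 380 [0.4595 0.3838 0.0465]
```

```bash
python3 -c "
from h import *
print(tri(load('top'),(216.8,261.9),load('w9'),(341.5,155.5)))
goal((.5168,.3893,.097),95.6)"
```

```text
[0.51673572 0.38946896 0.11605127]
GO mm [ 58.6  10.9 149.9] rot [-0.03  0.01  3.34]
```

```bash
python3 -m crank '[58,11,20,0,0,3.4,0.8,58,11,60,0,0,3.4,0.8,58,11,100,0,0,3.4,0.8,58,11,130,0,0,3.4,0.8,58,11,144,0,0,3.4,0.8,58,11,149,0,0,3.4,0.8,58,11,149,0,0,3.4,0.8,58,11,149,0,0,3.4,0.8]'
python3 -m crank '[0,0,0,0,0,0,0.4,0,0,0,0,0,0,0.1,0,0,0,0,0,0,0,0,0,0,0,0,0,0,0,0,0,0,0,0,0,0,0,0,0,0,0,0,0,0,0,0,0,0,0,0]' 60
```

```text
clock: 11.45
ee_pos: [0.5177, 0.3891, 0.0994]
eef_rot: [0.0, 0.673, 0.74, 0.001]
force: [0.4, 0.2, -0.7]
grip_width: 0.804
finger_force: 0.0schema error: expected a multiple of 7 numbers
```

```bash
python3 -m crank '[0,0,1.5,0,0,0,0.5,0,0,1.5,0,0,0,0.2,0,0,1.5,0,0,0,0,0,0,1.5,0,0,0,0,0,0,1.5,0,0,0,0,0,0,1.5,0,0,0,0,0,0,1.5,0,0,0,0]' 60
python3 -m crank '[0,0,-10,0,0,0,0,0,0,-30,0,0,0,0,0,0,-60,0,0,0,0,0,0,-100,0,0,0,0,0,0,-140,0,0,0,0,0,0,-170,0,0,0,0,0,0,-180,0,0,0,0,0,0,-180,0,0,0,0]'
python3 - <<'E'
from h import *
v=shot('wrist','w10')
a=np.radians(3.1);s=.085;c10=np.cos(np.radians(10))
o=np.array([.6787,-.1383,.113]);x=np.array([np.cos(a),np.sin(a),0]);y=np.array([-np.sin(a)*c10,np.cos(a)*c10,np.sin(np.radians(10))])
L=o+s*y;print('load',L, 'hover TCP',L-.002*x+[0,0,.036+.04])
goal(L-.002*x+[0,0,.036+.10],93.1)
E
```

```text
clock: 12.15
ee_pos: [0.5174, 0.3888, 0.0972]
eef_rot: [0.0, 0.673, 0.74, 0.0]
force: [-0.0, -2.0, 5.1]
grip_width: 0.15
finger_force: 59.3
clock: 12.95
ee_pos: [0.5173, 0.389, 0.2773]
eef_rot: [0.0, 0.673, 0.74, 0.001]
force: [-0.7, -0.4, -5.6]
grip_width: 0.152
finger_force: 58.9
load [ 0.67417314 -0.05471383  0.1277601 ] hover TCP [ 0.67217606 -0.05482199  0.2037601 ]
GO mm [-456.3  112.8   11.9] rot [-0.07  0.03  2.31]
```

View pics/w10.png

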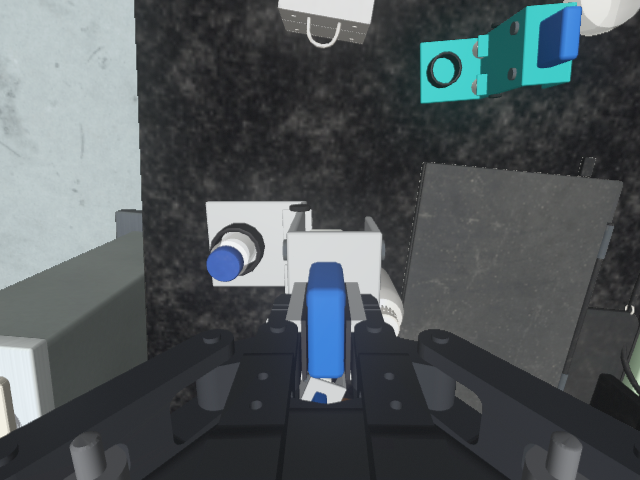

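The carrier_a picture shows it held level, with the blue cap at (226,263) still in its cup and the block centred between the fingers at (325,320). Moving over the rail now.

```bash
python3 -m crank '[-15,4,0,0,0,1,0,-40,10,0,0,0,2,0,-75,19,0,0,0,2.4,0,-115,28,0,0,0,2.4,0,-155,38,0,0,0,2.4,0,-195,48,0,0,0,2.4,0,-235,58,0,0,0,2.4,0,-275,68,0,0,0,2.4,0,-315,78,0,0,0,2.4,0,-355,88,0,0,0,2.4,0,-390,97,0,0,0,2.4,0,-420,104,0,0,0,2.4,0,-440,109,0,0,0,2.4,0,-451,112,0,0,0,2.4,0,-456,113,0,0,0,2.4,0,-456,113,0,0,0,2.4,0,-456,113,0,0,0,2.4,0]'
cat > rod.py <<'E'
from blk import *
# measure rod uphill part from the gripping pose, relative to model
o=np.array([.6787,-.1383,.113]);a=np.radians(3.1);c10,s10=np.cos(np.radians(10)),np.sin(np.radians(10))
x=np.array([np.cos(a),np.sin(a),0]);y=np.array([-np.sin(a)*c10,np.cos(a)*c10,s10])
E
python3 - <<'E'
from rod import *
ob=manip.observe();p,Rt=tool(ob);print(p,ob['force'],'yaw',np.degrees(np.arctan2(Rt[1,0],Rt[0,0])))
v=shot('wrist','w11');g=cv2.cvtColor(v.im,cv2.COLOR_RGB2GRAY).astype(int)
for s in(.12,.13,.14,.15,.158,.165):
    q=v.proj([o+s*y,o+s*y+.005*x,o+s*y-.005*x]);c,r=np.round(q[0]).astype(int)
    print(s,np.round(q[:,0],1),r,c-16,g[r,c-16:c+17].tolist() if 0<=r<480 else '')
goal(o+.085*y-.002*x+[0,0,.0352+.02],93.1)
cv2.imwrite('pics/w11c.png',v.im[:,:,::-1])
E
```

```text
clock: 14.7
ee_pos: [0.6723, -0.0533, 0.2769]
eef_rot: [-0.0, 0.688, 0.726, 0.0]
force: [-0.5, -0.7, -4.0]
grip_width: 0.153
finger_force: 58.9
[ 0.6723 -0.0533  0.2769] [-0.5106 -0.6626 -3.9718] yaw 93.06776859908794
0.12 [328.3 334.6 322. ] 188 312 [175, 176, 176, 177, 176, 176, 175, 137, 165, 186, 195, 148, 160, 177, 190, 193, 195, 197, 195, 193, 192, 180, 166, 145, 215, 218, 218, 218, 217, 217, 217, 217, 216]
0.13 [328.3 334.8 321.9] 176 312 [176, 175, 175, 176, 176, 177, 176, 143, 167, 187, 195, 133, 159, 176, 190, 192, 194, 196, 195, 193, 193, 182, 167, 134, 220, 223, 222, 222, 222, 221, 222, 221, 221]
0.14 [328.4 334.9 321.8] 163 312 [175, 175, 176, 176, 176, 176, 176, 143, 168, 189, 195, 136, 159, 176, 189, 192, 193, 196, 195, 194, 192, 183, 169, 141, 130, 128, 129, 128, 128, 128, 128, 129, 129]
0.15 [328.4 335.  321.8] 150 312 [175, 176, 175, 176, 176, 176, 176, 149, 170, 189, 194, 137, 159, 175, 189, 191, 193, 196, 194, 193, 193, 184, 171, 149, 151, 173, 175, 175, 175, 176, 177, 177, 176]
0.158 [328.4 335.1 321.7] 139 312 [173, 174, 174, 174, 175, 175, 153, 151, 171, 189, 194, 141, 157, 171, 183, 186, 187, 190, 189, 189, 186, 180, 167, 151, 154, 174, 176, 176, 176, 175, 176, 175, 174]
0.165 [328.5 335.2 321.7] 129 312 [172, 172, 172, 173, 174, 174, 77, 50, 51, 53, 53, 55, 56, 58, 60, 62, 64, 65, 64, 62, 60, 58, 56, 55, 55, 52, 51, 49, 45, 136, 170, 172, 172]
GO mm [-1.6 -0.2 94.1] rot [ 0.01 -0.01 -0.02]
```

```bash
python3 -m crank '[-1.5,0.6,10,0,0,0,0,-1.5,0.6,35,0,0,0,0,-1.5,0.6,65,0,0,0,0,-1.5,0.6,85,0,0,0,0,-1.5,0.6,94,0,0,0,0,-1.5,0.6,94,0,0,0,0,-1.5,0.6,94,0,0,0,0]'
python3 - <<'E'
from rod import *
o+=.0005*x
p,Rt=tool(manip.observe());h=p-[0,0,.0352]-o
z=np.cross(x,y);print('hook in rail frame mm',h@np.c_[x,y,z]*1000)
goal(o+.085*y-.0017*x+[0,0,.0352+.0045],93.1)
v=shot('wrist','w12');g=cv2.cvtColor(v.im,cv2.COLOR_RGB2GRAY).astype(int)
for s in(.13,.15):
    q=v.proj([o+s*y,o+s*y+.005*x,o+s*y-.005*x]);c,r=np.round(q[0]).astype(int)
    print(s,np.round(q[:,0],1),r,c-16,g[r,c-16:c+17].tolist())
E
```

```text
clock: 15.45
ee_pos: [0.6736, -0.0558, 0.1837]
eef_rot: [0.001, 0.688, 0.726, 0.0]
force: [0.8, 0.7, -4.7]
grip_width: 0.152
finger_force: 59.0
hook in rail frame mm [-1.1712 87.5835 20.6208]
GO mm [ 1.  -0.5 16.3] rot [ 0.07  0.02 -0.07]
0.13 [328.  337.5 318.5] 186 312 [177, 177, 158, 151, 169, 184, 195, 159, 150, 163, 174, 185, 192, 194, 195, 196, 198, 198, 196, 196, 194, 193, 186, 176, 166, 146, 164, 219, 222, 222, 222, 222, 222]
0.15 [328.1 338.1 318.2] 147 312 [176, 177, 140, 160, 175, 189, 195, 128, 152, 164, 175, 185, 190, 192, 193, 195, 197, 197, 196, 195, 194, 193, 189, 179, 170, 159, 118, 171, 175, 175, 176, 177, 177]
```

```bash
python3 -m crank '[1,-0.5,6,0,0,0,0,1,-0.5,12,0,0,0,0,1,-0.5,16,0,0,0,0,1,-0.5,16,0,0,0,0,1,-0.5,16,0,0,0,0]'
python3 - <<'E'
from rod import *
o+=.0005*x
ob=manip.observe();p,Rt=tool(ob);h=p-[0,0,.0352]-o
z=np.cross(x,y);print('hook in rail frame mm',h@np.c_[x,y,z]*1000,ob['force'])
E
```

```text
clock: 16.0
ee_pos: [0.6726, -0.055, 0.1667]
eef_rot: [-0.0, 0.688, 0.725, -0.0]
force: [-0.8, 0.3, -4.9]
grip_width: 0.154
finger_force: 59.1
hook in rail frame mm [-2.0509 85.4347  3.7519] [-0.8083  0.2685 -4.9423]
```

```bash
python3 -m crank '[0,0,0,0,0,0,0.3,0,0,0,0,0,0,0.5,0,0,0,0,0,0,0.6,0,0,0,0,0,0,0.6,0,0,0,0,0,0,0.6,0,0,-30,0,0,0,0.6,0,0,-60,0,0,0,0.6,0,0,-90,0,0,0,0.6,0,0,-110,0,0,0,0.6,0,0,-110,0,0,0,0.6,0,0,-110,0,0,0,0.6,0,0,-110,0,0,0,0.6,0,0,-110,0,0,0,0.6,0,0,-110,0,0,0,0.6,0,0,-110,0,0,0,0.6,0,0,-110,0,0,0,0.6]'
cat > chk.py <<'E'
from rod import *
o+=.0005*x
def chk(tag):
    for nm in('scene','top'):
        v=shot(nm,tag+nm);m=v.mask((100,120,40),(130,255,255))
        for st,ce,mm in blobs(m,12):
            # blue block top sits 64 mm above rod (hook z=62 -> 126); slide along y
            s=np.linspace(-.17,.15,641);q=v.proj(o+s[:,None]*y+.060*np.cross(x,y));d=np.hypot(*(q-ce).T);i=d.argmin()
            if d[i]<12: print(nm,st,ce,'hook from stop mm ~',(s[i]+.16)*1000,'px off',d[i])
E
python3 -c "
from chk import *
chk('c1');print(manip.observe()['clock'])"
```

```text
clock: 17.6
ee_pos: [0.6726, -0.055, 0.2766]
eef_rot: [-0.0, 0.688, 0.725, -0.0]
force: [0.2, 0.6, -1.1]
grip_width: 0.598
finger_force: 0.0
17.7
```

```bash
sed -i 's/(100,120,40),(130,255,255));/(95,sat,40),(135,255,255));/; s/def chk(tag)/def chk(tag,sat=60)/' chk.py; sed -i 's/m=v.mask((100,120,40),(130,255,255))$/m=v.mask((95,sat,40),(135,255,255))/' chk.py
python3 - <<'E'
from chk import *
chk('c2')
v=load('c2scene')
w=shot('wrist','w13')
C=cv2.resize(v.im[200:340,340:560],None,fx=2.4,fy=2.4)
t=load('c2top');D=cv2.resize(t.im[170:250,340:500],None,fx=3.3,fy=3.3)
h=max(C.shape[0],0);W=max(C.shape[1],D.shape[1]);pad=lambda q:np.pad(q,((0,0),(0,W-q.shape[1]),(0,0)))
cv2.imwrite('pics/c2.png',np.vstack([pad(C),pad(D)])[:600,:,::-1]);print(W)
E
```

```text
scene [434 232  17  15 157] [441.9045 238.7261] hook from stop mm ~ 119.0 px off 6.48481113694143
top [426 196   7   5  34] [428.9118 197.9412] hook from stop mm ~ 107.5 px off 3.5089923239192498
528
```

```bash
python3 - <<'E'
from chk import *
print(manip.observe()['clock']);chk('c3')
for t in('c1top','c2top'):
    v=load(t)
    for st,ce,mm in blobs(v.mask((95,60,40),(135,255,255),(400,170,490,220)),12): print(t,st,ce)
E
python3 -m crank '[0,0,0,0,0,0,0.6,0,0,0,0,0,0,0.6,0,0,0,0,0,0,0.6,0,0,0,0,0,0,0.6,0,0,0,0,0,0,0.6,0,0,0,0,0,0,0.6,0,0,0,0,0,0,0.6,0,0,0,0,0,0,0.6]'
python3 -c "
from chk import *
chk('c4')"
```

```text
17.85
scene [441 235  18  15 155] [449.3226 241.8581] hook from stop mm ~ 100.49999999999999 px off 6.398685132639561
top [426 195  14   6  65] [432.3692 197.8308] hook from stop mm ~ 97.49999999999999 px off 3.541844136602707
c1top [426 196   3   5  12] [426.9167 197.8333]
c2top [426 196   7   5  34] [428.9118 197.9412]
clock: 18.75
ee_pos: [0.6727, -0.055, 0.2767]
eef_rot: [-0.0, 0.688, 0.725, -0.0]
force: [0.5, 0.4, -0.3]
grip_width: 0.603
finger_force: 0.0
scene [469 247  18  16 174] [477.2529 254.431 ] hook from stop mm ~ 31.5 px off 6.7888277732371485
top [445 195  16   6  72] [452.8472 197.125 ] hook from stop mm ~ 37.49999999999999 px off 3.6839172593319485
```

Carrier_a rolled down and its block now reads about 31–37 mm from the stop in the two views. Next is carrier_b.

```bash
python3 -c "
from h import *
goal((.508,.130,.25),73.7)"
```

```text
GO mm [ 193.4 -154.7   26.8] rot [ 0.   0.  19.3]
```

```bash
python3 -m crank '[193,-155,0,0,0,8,0.8,193,-155,0,0,0,16,0.8,193,-155,0,0,0,19.3,0.8,193,-155,0,0,0,19.3,0.8,193,-155,0,0,0,19.3,0.8,193,-155,27,0,0,19.3,0.8,193,-155,27,0,0,19.3,0.8,193,-155,27,0,0,19.3,0.8,193,-155,27,0,0,19.3,0.8]'
python3 - <<'E'
from chk import *
v,px=meas('w14',[.5247,.1851])
vv,uu=np.nonzero(v.d>0);P=v.pts(uu,vv)
s=(np.hypot(P[:,0]-.469,P[:,1]-.2017)<.02)&(P[:,2]>.04)&(P[:,2]<.055);print('vial b cap',s.sum(),P[s].mean(0))
s=(np.hypot(P[:,0]-.55,P[:,1]-.25)<.05)&(P[:,2]>.10)&(P[:,2]<.12);print('white bottle top',s.sum(),P[s].mean(0),P[s].min(0),P[s].max(0))
goal((.5247,.1851,.097),73.7)
chk('c5')
E
```

```text
clock: 19.75
ee_pos: [0.5087, 0.129, 0.2505]
eef_rot: [0.0, 0.8, 0.599, 0.0]
force: [0.1, -0.2, 0.2]
grip_width: 0.8
finger_force: 0.0
tcp [0.5087 0.129  0.2505] yaw 73.6443545463617 j [ 0.09  0.21  0.    1.36 -0.    1.94]
block 879 ((525.261962890625, 185.56431579589844), (34.85707092285156, 12.933341026306152), 74.14501953125) z 0.12536067988284597 px (326.0, 154.5) ray@.126 [0.5253 0.186  0.126 ]
vial b cap 370 [0.4683 0.2024 0.0465]
white bottle top 193 [0.5755 0.2784 0.1058] [0.5657 0.276  0.1   ] [0.588  0.2841 0.114 ]
GO mm [ 58.4  -0.6 153.4] rot [ 0.04 -0.01 -0.07]
scene [469 247  18  16 172] [477.2616 254.3953] hook from stop mm ~ 31.5 px off 6.752584512396475
top [445 195  16   6  73] [452.7945 197.1233] hook from stop mm ~ 37.49999999999999 px off 3.6804622260990816
```

```bash
python3 -m crank '[59,-0.3,20,0,0,0,0.8,59,-0.3,60,0,0,0,0.8,59,-0.3,100,0,0,0,0.8,59,-0.3,130,0,0,0,0.8,59,-0.3,147,0,0,0,0.8,59,-0.3,153,0,0,0,0.8,59,-0.3,153,0,0,0,0.8,59,-0.3,153,0,0,0,0.8]'
python3 -m crank '[0,0,0,0,0,0,0.5,0,0,0,0,0,0,0.2,0,0,0,0,0,0,0,0,0,0,0,0,0,0,0,0,0,0,0,0,0,0,0,0,0,0,0,0,0,0,0,0,0,0,0]' 60
```

```text
clock: 20.7
ee_pos: [0.5249, 0.1862, 0.0979]
eef_rot: [0.0, 0.8, 0.6, 0.001]
force: [0.9, -0.7, 0.2]
grip_width: 0.797
finger_force: 0.0
clock: 21.4
ee_pos: [0.5243, 0.1863, 0.0969]
eef_rot: [0.0, 0.8, 0.6, 0.0]
force: [1.2, -0.8, 0.4]
grip_width: 0.159
finger_force: 59.9
```

```bash
python3 -m crank '[0,0,-10,0,0,0,0,0,0,-30,0,0,0,0,0,0,-60,0,0,0,0,0,0,-100,0,0,0,0,0,0,-140,0,0,0,0,0,0,-170,0,0,0,0,0,0,-180,0,0,0,0,0,0,-180,0,0,0,0]'
python3 -m crank '[-8,9,0,0,0,-2,0,-24,26,0,0,0,-4,0,-48,53,0,0,0,-7,0,-74,82,0,0,0,-10,0,-100,111,0,0,0,-13,0,-126,139,0,0,0,-16,0,-150,166,0,0,0,-18,0,-170,188,0,0,0,-19.4,0,-183,202,0,0,0,-19.4,0,-190,210,0,0,0,-19.4,0,-190,210,0,0,0,-19.4,0,-190,210,0,0,0,-19.4,0]'
python3 - <<'E'
from chk import *
ob=manip.observe();p,Rt=tool(ob);print(p,ob['force'])
goal(o+.085*y-.0017*x+[0,0,.0350+.02],93.1)
v=shot('wrist','w15');vv,uu=np.nonzero(v.d>0);P=(v.pts(uu,vv)-p)@Rt*1000
s=(np.hypot(P[:,0],P[:,1]+58)<14)&(abs(P[:,2]-50)<4);print('cap in tool',s.sum(),P[s].mean(0))
m=v.mask((100,120,40),(130,255,255));vv,uu=np.nonzero((m>0)&(v.d>0));P=(v.pts(uu,vv)-p)@Rt*1000
s=(abs(P[:,2]+29)<3)&(abs(P[:,0])<30)&(abs(P[:,1])<20);print('block in tool',s.sum(),cv2.minAreaRect(P[s][:,:2].astype(np.float32)),P[s][:,2].mean())
E
```

```text
clock: 22.2
ee_pos: [0.5241, 0.1864, 0.2776]
eef_rot: [0.0, 0.8, 0.6, 0.001]
force: [0.0, -0.0, -4.0]
grip_width: 0.15
finger_force: 59.2
clock: 23.4
ee_pos: [0.6718, -0.0543, 0.2758]
eef_rot: [-0.001, 0.688, 0.726, -0.0]
force: [-0.8, 0.3, -2.3]
grip_width: 0.153
finger_force: 59.3
[ 0.6718 -0.0543  0.2758] [-0.7741  0.3264 -2.3064]
GO mm [-0.7  1.3 93.1] rot [-0.1  -0.05  0.02]
cap in tool 959 [  0.0691 -58.7961  50.1926]
block in tool 3371 ((0.29009246826171875, -0.1546640396118164), (35.9401969909668, 13.670271873474121), 0.005918912123888731) -28.722414399833706
```

```bash
python3 -m crank '[-0.7,0.8,10,0,0,0,0,-0.7,0.8,35,0,0,0,0,-0.7,0.8,65,0,0,0,0,-0.7,0.8,85,0,0,0,0,-0.7,0.8,93,0,0,0,0,-0.7,0.8,93,0,0,0,0,-0.7,0.8,93,0,0,0,0]'
python3 - <<'E'
from chk import *
z=np.cross(x,y);H=[]
for i in range(4):
    p,Rt=tool(manip.observe());H.append((p-[0,0,.0350]-o)@np.c_[x,y,z]*1000);v=shot('wrist','w16')
print('hook',np.array(H))
g=cv2.cvtColor(v.im,cv2.COLOR_RGB2GRAY).astype(int)
for s in(.13,.15):
    q=v.proj([o+s*y,o+s*y+.005*x,o+s*y-.005*x]);c,r=np.round(q[0]).astype(int)
    print(s,np.round(q[:,0],1),r,c-16,g[r,c-16:c+17].tolist())
goal(o+.085*y-.0017*x+[0,0,.0350+.004],93.1)
E
```

```text
clock: 24.15
ee_pos: [0.6734, -0.0554, 0.1849]
eef_rot: [0.001, 0.688, 0.726, 0.0]
force: [0.4, 0.2, -3.4]
grip_width: 0.152
finger_force: 59.3
hook [[-1.3054 88.2265 21.8901]
 [-1.1029 88.1731 22.2535]
 [-1.0661 88.086  22.2441]
 [-1.1002 88.0123 22.2   ]]
0.13 [327.9 337.4 318.5] 186 312 [177, 177, 159, 157, 171, 185, 196, 160, 150, 164, 175, 185, 191, 193, 195, 196, 198, 197, 195, 195, 194, 193, 185, 174, 164, 137, 192, 220, 222, 222, 222, 222, 222]
0.15 [328.1 337.9 318.2] 147 312 [176, 177, 130, 160, 176, 189, 195, 128, 153, 164, 175, 185, 190, 192, 193, 195, 197, 197, 195, 195, 194, 193, 187, 178, 169, 158, 129, 172, 175, 175, 176, 177, 177]
GO mm [ 0.9 -0.6 18.1] rot [0.1  0.03 0.01]
```

```bash
python3 -m crank '[1,-0.5,6,0,0,0,0,1,-0.5,12,0,0,0,0,1,-0.5,17.5,0,0,0,0,1,-0.5,17.5,0,0,0,0,1,-0.5,17.5,0,0,0,0]'
python3 - <<'E'
from chk import *
z=np.cross(x,y);ob=manip.observe();p,Rt=tool(ob);print('hook',(p-[0,0,.0350]-o)@np.c_[x,y,z]*1000,ob['force'])
chk('c6')
E
```

```text
clock: 24.85
ee_pos: [0.6724, -0.0546, 0.166]
eef_rot: [-0.0, 0.688, 0.726, -0.0]
force: [-0.8, 0.5, -3.7]
grip_width: 0.155
finger_force: 59.4
hook [-2.2266 85.7292  3.1744] [-0.844   0.4867 -3.7074]
scene [394 209   6  14  54] [396.3148 214.8333] hook from stop mm ~ 239.5 px off 2.7557549912018704
scene [384 211   2   8  12] [384.3333 213.8333] hook from stop mm ~ 266.5 px off 6.61747573484545
scene [469 247  18  16 173] [477.2659 254.3988] hook from stop mm ~ 31.5 px off 6.754110594480806
top [445 195  16   6  73] [452.7397 197.1233] hook from stop mm ~ 37.99999999999999 px off 3.6782163831818675
```

```bash
python3 -m crank '[0,0,0,0,0,0,0.3,0,0,0,0,0,0,0.5,0,0,0,0,0,0,0.6,0,0,0,0,0,0,0.6,0,0,0,0,0,0,0.6,0,0,-30,0,0,0,0.6,0,0,-60,0,0,0,0.6,0,0,-90,0,0,0,0.6,0,0,-120,0,0,0,0.6,0,0,-130,0,0,0,0.6,0,0,-130,0,0,0,0.6,0,0,-130,0,0,0,0.6]'
python3 -m crank '[0,0,0,0,0,0,0.6,0,0,0,0,0,0,0.6,0,0,0,0,0,0,0.6,0,0,0,0,0,0,0.6,0,0,0,0,0,0,0.6,0,0,0,0,0,0,0.6,0,0,0,0,0,0,0.6,0,0,0,0,0,0,0.6,0,0,0,0,0,0,0.6,0,0,0,0,0,0,0.6,0,0,0,0,0,0,0.6,0,0,0,0,0,0,0.6,0,0,0,0,0,0,0.6,0,0,0,0,0,0,0.6,0,0,0,0,0,0,0.6,0,0,0,0,0,0,0.6,0,0,0,0,0,0,0.6,0,0,0,0,0,0,0.6]'
python3 - <<'E'
from chk import *
chk('c7');v=load('c7scene');t=load('c7top')
C=cv2.resize(v.im[200:340,340:560],None,fx=2.8,fy=2.8);D=cv2.resize(t.im[170:230,340:500],None,fx=3.3,fy=3.3)
W=max(C.shape[1],D.shape[1]);pad=lambda q:np.pad(q,((0,0),(0,W-q.shape[1]),(0,0)))
cv2.imwrite('pics/c7c.png',np.vstack([pad(C),pad(D)])[:600,:,::-1])
E
```

```text
clock: 26.15
ee_pos: [0.6725, -0.0547, 0.295]
eef_rot: [-0.001, 0.688, 0.726, -0.0]
force: [0.1, 0.0, -0.3]
grip_width: 0.596
finger_force: 0.0
clock: 27.95
ee_pos: [0.6726, -0.0547, 0.2963]
eef_rot: [0.0, 0.688, 0.726, -0.0]
force: [0.1, 0.8, 0.8]
grip_width: 0.601
finger_force: 0.0
scene [443 235  17  16 160] [450.7563 242.5437] hook from stop mm ~ 96.99999999999999 px off 6.45508445015259
scene [469 247  18  16 176] [477.3352 254.3295] hook from stop mm ~ 31.5 px off 6.663182508009844
top [428 195  11   6  52] [432.7115 197.7885] hook from stop mm ~ 96.49999999999999 px off 3.513727063436578
top [445 195  16   5  72] [452.8333 197.0833] hook from stop mm ~ 37.49999999999999 px off 3.641746095749418
```

View pics/c7c.png

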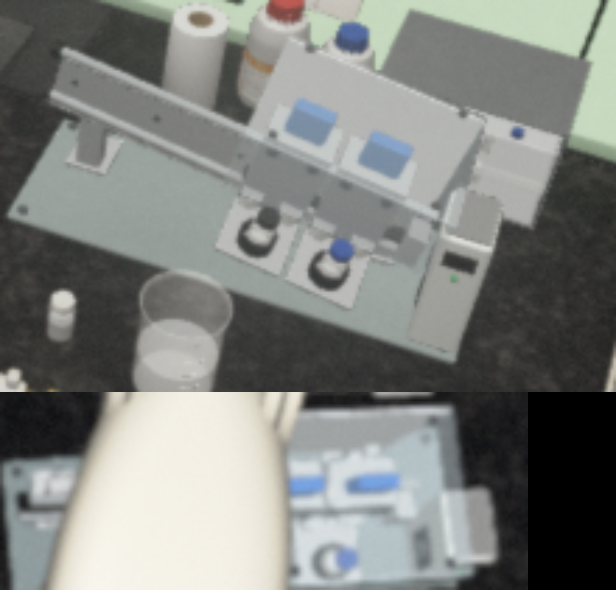

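Both carriers hang under the guard. The blue-capped one is at the stop (block (385,155)), the black-capped one is right behind it (block (312,122)), and both vials are upright in their cups. I'll check that they're at rest and hand in.

```bash
python3 -c "
from chk import *
chk('c8');print(manip.close_job())"
```

```text
scene [443 235  17  16 164] [450.7256 242.5427] hook from stop mm ~ 96.99999999999999 px off 6.466574619234328
scene [469 247  18  16 176] [477.3352 254.358 ] hook from stop mm ~ 31.5 px off 6.689358032030153
top [428 195  11   6  53] [432.7547 197.7358] hook from stop mm ~ 95.99999999999999 px off 3.4635156990072318
top [445 195  16   5  72] [452.8333 197.0833] hook from stop mm ~ 37.49999999999999 px off 3.641746095749418
the job is handed in; nothing more can be done
None
```

I handed the job in at about 28 s: the cameras show carrier_a (blue-capped vial) against the stop and carrier_b right behind it, at rest, with the black-capped vial upright in its cup; the judge returned no verdict.

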